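# Stage two turned-wood jars for a product photograph

## Robot

A 6-joint arm with a two-finger parallel gripper is mounted at the origin on the work surface. World frame = base frame: x ahead of the robot, y to its left, z up, the work surface at z = 0. Lengths are in m, angles in rad, forces in N, time in s.
With the tool pointing down it reaches from about 0.375 to 0.975 m from the base axis. Payload 3.8 kg.
Tool frame: the origin (TCP) lies between the finger pads; the fingertips stand 14 mm ahead of it and the grasp point (between the pads) lies 5 mm behind it (tips_ahead is the distance from the TCP to the fingertips, in m); z points along the fingers, y is the line along which they close (so a half turn about z gives the same grasp; the last joint's range is limited). The gripper opens to 88 mm and grips with 3 to 60 N. Pads are 18 mm wide; open, the fingers measure 123 mm over their backs; the gripper's body (75 mm by 187 mm) begins 45 mm behind the grasp point.
Start: joints at [1.305, 0.264, 1.604, -0, 1.274, -0.037], TCP at [0.153, 0.657, 0.253] pointing down, gripper open.
Joint ranges: [-2.63, 2.63], [-0.94, 2.18], [0.31, 2.57], [-1.31, 4.45], [0, 2.66], [-2.55, 2.55]. Speed limits (rad/s): [2.57, 2.57, 3.14, 3.14, 3.14, 3.14].

## Interface

Orientations are given as [roll, pitch, yaw] about the fixed x, y, z axes, in that order (R = Rz(yaw) Ry(pitch) Rx(roll)).
In Python, from rig import * gives the robot as it stands. The module is installed in compiled form; this text tells all that it offers. Calls block until the motion is done:
- move_ptp(position, orientation): joint-space move of the TCP to a pose.
- move_straight(position, v=0.15, rot=None, guard=None): straight line of the TCP; rot=None keeps the orientation; v is the mean speed in m/s. With guard (N) it stops when the force on the tool has changed by that much, and returns True; else False.
- move_joints(angles): joint-space move.
- gripper_open() and clamp(): open the fingers fully, or close them until they stop; the grip force is fixed at half the most.
- hold(seconds).
- inverse_kinematics(position, orientation): joint angles nearest the present ones, or None.
- sense(): the state.
- read_camera(name): name is "side" or "top"; returns a dict with "img" (480x640x3 uint8, red, green, blue), "fx", "fy", "cx", "cy" (pixels), "world_from_camera" (4x4, takes a point from camera to world coordinates). Camera axes: x right, y down, z forward; pixel columns grow to the right and rows downward; lengths in m; the calibration is good to about 2 mm. A picture is of the moment at which its call begins. There is no depth.
A pose or a line that the arm cannot do raises IKError and nothing moves.
- sign_off(): hands the job in; it is judged then, once.
The state is a dict: "time": time; "joint_pos": joint angles; "joint_vel": joint speeds; "joint_efforts": joint torques, N m; "ee_pos": TCP position; "orientation": TCP orientation; "force": force on the tool from outside, world axes, zero at the start; "wrist_torque": the same for the moment, N m; "finger_gap": opening from 0.0 (shut) to 1.0 (fully open); "grip_force": force on a finger pad.
Only numpy, scipy, OpenCV 4.12 (cv2) and the standard library are available. Lean on these libraries where they do the work, as an engineer would, in place of code of your own. Each camera call takes 0.05 s, during which the arm holds its last target. There are 200 camera calls.

## Task

Set up this pair of wooden jars for their product photograph. On the black turntable build the small jar's pedestal from the bottom up, each piece centred on the one below it: first the grey stone slab, then the round pale plinth, then the small jar, and last the small jar's own lid, sitting fully home in its mouth. Also put the wide lid fully home on the wide jar, without shifting that jar off its place, and leave the brooch, the blower and the brush where they are.

Things in the scene. Friction and masses are not known exactly. Their poses are not given: they have to be found in the camera images.
- turntable: fixed motorised photo turntable, switched off (it does not turn): black disc 150 mm across, 32 mm high. It stands on the white photo sheet that covers the middle of the table at work-surface height. Origin at the centre of its underside; z up. Its flat top, where the slab goes, is 32 mm above the origin
- wide_jar: wide open turned jar of dark wood, loose, standing on a fixed round cork base (110 mm across, 10 mm thick). Straight walls, 78 mm outside diameter, 62 mm high, walls 5 mm (mouth 68 mm across). Origin at the centre of its underside, rim 62 mm above it; z up. About 0.2 kg. It stays where it is and receives the wide lid
- slab: grey stone (concrete) riser slab, rectangular, 100 mm long (its x axis), 62 mm wide (its y axis), 25 mm thick, lying flat on the sheet. Origin at the centre of its underside; z up. About 0.34 kg
- plinth: round plinth of pale bare wood, a plain solid disc 58 mm in diameter and 40 mm high, standing flat. Origin at the centre of its underside; z up. About 0.08 kg
- small_jar: small open turned jar of dark wood, 52 mm outside diameter with straight walls, 56 mm high, walls 4.5 mm (mouth 43 mm across), inner floor 6 mm up, standing upright. Origin at the centre of its underside, rim 56 mm above it; z up. About 0.08 kg
- small_lid: lid of the small jar, dark wood, lying knob up. From its origin (centre of the underside) upward: a plug 37 mm across and 6 mm deep that drops into the jar's mouth with 3 mm to spare all round, a flat plate 52 mm across from 6 to 13 mm, and a round knob 21 mm across from 13 to 34 mm. Fully home, its origin is 50 mm above the small jar's origin. About 0.03 kg
- wide_lid: lid of the wide jar, same make but larger, lying knob up. From its origin (centre of the underside) upward: a plug 62 mm across and 6 mm deep that drops into the wide jar's mouth with 3 mm to spare all round, a plate 78 mm across from 6 to 13 mm, and a round knob 21 mm across from 13 to 34 mm. Fully home, its origin is 56 mm above the wide jar's origin. About 0.06 kg
- brooch: finished flower brooch of bright petals, 50 mm across, 17 mm high, lying flat among the things; not needed. Origin at the centre of its underside
- blower: black rubber dust blower standing nozzle up, bulb 60 mm across, 118 mm high, towards a far corner of the sheet; not needed. Origin at the centre of its underside
- brush: dusting brush 170 mm long, lying along its x axis towards the other far corner of the sheet; not needed. Origin near the middle of its underside
Things that resemble listed ones, but are neither listed nor needed, are in the scene too. Leave any green look-alike of the small_lid alone.

How it is judged:
By the outcome, as a careful person would: the job done as asked, in the order asked, and still so for the second after the job is handed in, with the robot touching nothing.
It also fails if it takes over 125 s, if anything falls off the work surface, if the arm or the gripper's body presses on something with over 40 N, if the wrist force passes 120 N, or if a joint passes its speed limit or range.

## Working session

There is one attempt and no reset: what is moved stays moved. The work goes in short steps, each a Python script; the robot and the scene stay as the last script left them, time stands still between calls to the robot, and variables do not carry over. Pictures are saved under pics/ and viewed, at most 14 in all, crops included, and the job is handed in when it is done.

```bash
mkdir -p pics; python3 - <<'E'
from rig import *
import cv2,numpy as np
for n in("top","side"):
    c=read_camera(n);cv2.imwrite(f"pics/{n}0.png",c["img"][...,::-1])
    print(n,c["fx"],c["fy"],c["cx"],c["cy"]);print(np.round(c["world_from_camera"],4).tolist())
print(sense())
E
```

```text
top 553.2329814942277 553.2329814942277 317.1903932159892 236.28183731032007
[[0.0179, -0.9921, 0.1242, 0.3855], [-0.9995, -0.0209, -0.0227, 0.0171], [0.0251, -0.1237, -0.992, 1.2289], [0.0, 0.0, 0.0, 1.0]]
side 464.3982980280141 464.3982980280141 318.46128167183883 240.80641035771444
[[-0.9997, 0.016, -0.0174, 0.5281], [0.0234, 0.7538, -0.6567, 0.5994], [0.0026, -0.6569, -0.754, 0.7281], [0.0, 0.0, 0.0, 1.0]]
{'time': 0.1, 'joint_pos': array([ 1.30509283e+00,  2.64712527e-01,  1.60521986e+00, -3.98933222e-05,
        1.27369363e+00, -3.69126164e-02]), 'joint_vel': array([-0.00066133, -0.0028086 , -0.00188698, -0.00055871,  0.00103087,
        0.00108805]), 'joint_efforts': array([ 1.87609257e-04, -5.03613210e+01, -3.58074439e+01,  7.31341797e-02,
        2.32190226e-02, -2.44160907e-05]), 'ee_pos': array([0.15295324, 0.6568208 , 0.25149857]), 'orientation': array([-3.13955926e+00, -3.69440870e-05,  2.91281345e+00]), 'force': array([-0.64041307, -0.28486302, -0.14863023]), 'wrist_torque': array([0.03361152, 0.03120894, 0.00395192]), 'grip_force': 0.0, 'finger_gap': 1.0024368231776841}
```

View pics/top0.png

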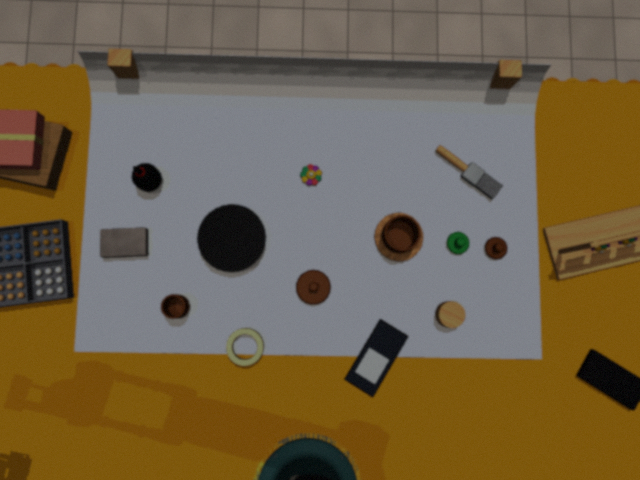

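View pics/side0.png

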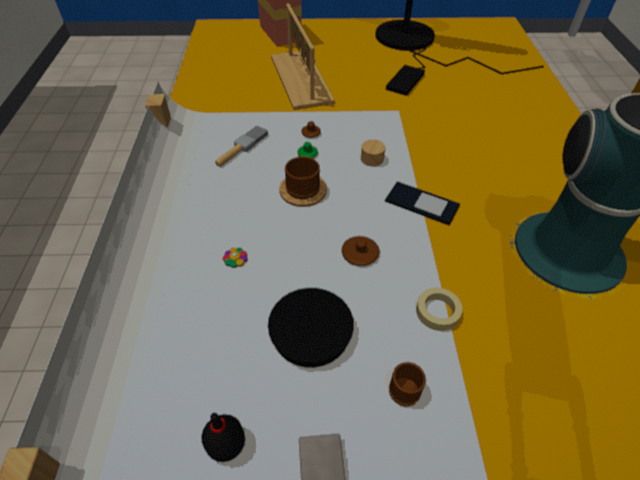

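```bash
cat > h.py <<'E'
from rig import *
import cv2,numpy as np
from scipy.optimize import minimize
def proj(c,P):
    T=np.linalg.inv(c["world_from_camera"]);p=np.atleast_2d(P)@T[:3,:3].T+T[:3,3]
    return np.c_[c["fx"]*p[:,0]/p[:,2]+c["cx"],c["fy"]*p[:,1]/p[:,2]+c["cy"]]
def back(c,u,v,z):
    T=c["world_from_camera"];d=T[:3,:3]@[(u-c["cx"])/c["fx"],(v-c["cy"])/c["fy"],1]
    return (T[:3,3]+d*(z-T[2,3])/d[2])[:2]
A=np.linspace(0,2*np.pi,48,endpoint=False)
def circ(x,y,z,r): return np.c_[x+r*np.cos(A),y+r*np.sin(A),0*A+z]
def box(x,y,yaw,z,l,w):
    k=np.array([[1,1],[-1,1],[-1,-1],[1,-1]])*[l/2,w/2];R=np.array([[np.cos(yaw),-np.sin(yaw)],[np.sin(yaw),np.cos(yaw)]])
    return np.c_[k@R.T+[x,y],[z]*4]
def draw(im,c,P,x0,y0,s,col=(0,255,0)):
    q=((proj(c,P)-[x0,y0]+.5)*s*16).astype(np.int32);cv2.polylines(im,[q],True,col,1,cv2.LINE_AA,4)
def crop(c,x0,y0,w,h,s):
    return cv2.resize(np.ascontiguousarray(c["img"][y0:y0+h,x0:x0+w,::-1]),None,fx=s,fy=s,interpolation=cv2.INTER_CUBIC)
def fit(c,mask,rings,x,y):
    """silhouette of stacked circles (z,r) fitted to a mask"""
    def cost(p):
        P=np.vstack([circ(p[0],p[1],z,r) for z,r in rings]);m=np.zeros((1920,2560),np.uint8)
        cv2.fillConvexPoly(m,cv2.convexHull(((proj(c,P)+.5)*4).astype(np.int32)),255)
        m=cv2.resize(m,(640,480),interpolation=cv2.INTER_AREA)/255.
        q=proj(c,[x,y,.03])[0].astype(int);w=np.s_[max(q[1]-45,0):q[1]+45,max(q[0]-45,0):q[0]+45]
        return np.abs(m[w]-mask[w]).sum()
    r=minimize(cost,[x,y],method="Nelder-Mead",options=dict(initial_simplex=[[x,y],[x+.01,y],[x,y+.01]],xatol=1e-4))
    return r.x,r.fun
E
python3 - <<'E'
from h import *
c={n:read_camera(n) for n in("top","side")}
np.save("pics/c0.npy",c,allow_pickle=True)
t=c["top"]
O=dict(tt=((231,238),[(0,.075),(.032,.075)]),plinth=((450,314),[(0,.029),(.04,.029)]),sjar=((176,307),[(0,.026),(.056,.026)]),
 slid=((495,247),[(.006,.026),(.013,.026)]),wlid=((313,287),[(.006,.039),(.013,.039)]),cork=((399,237),[(0,.055),(.01,.055)]))
for k,(uv,r) in O.items():
    x,y=back(t,*uv,r[-1][0]);out=[]
    for n in c:
        hsv=cv2.cvtColor(c[n]["img"],cv2.COLOR_RGB2HSV)
        m=(hsv[...,2]<35 if k=="tt" else (hsv[...,1]>95)).astype(float)
        p,f=fit(c[n],m,r,x,y);out+=[np.round(p,4).tolist(),round(f)]
    print(k,np.round([x,y],4),out)
for u,v in[(101,229),(147,228),(147,256),(101,257)]:print("slab",back(t,u,v,.025))
ims=[crop(t,90,165,200,150,4),crop(t,370,200,150,150,4)]
cv2.imwrite("pics/cropL.png",ims[0]);cv2.imwrite("pics/cropR.png",ims[1])
E
```

```text
tt [0.5276 0.1769] [[0.5311, 0.1781], 387, [0.5314, 0.1829], 554]
plinth [ 0.3726 -0.2975] [[0.3723, -0.3012], 128, [0.3744, -0.3013], 1648]
sjar [0.3771 0.2828] [[0.3788, 0.2885], 129, [0.3795, 0.2904], 190]
slid [ 0.5219 -0.4073] [[0.5185, -0.4092], 732, [0.5227, -0.4103], 3606]
wlid [ 0.4255 -0.0035] [[0.4256, -0.0016], 138, [0.4283, -0.0023], 278]
cork [ 0.5403 -0.1931] [[0.5422, -0.1918], 157, [0.5436, -0.1956], 732]
slab [0.5421997  0.46032726]
slab [0.54652605 0.36113113]
slab [0.48532022 0.35771723]
slab [0.4811613  0.45630413]
```

View pics/cropL.png

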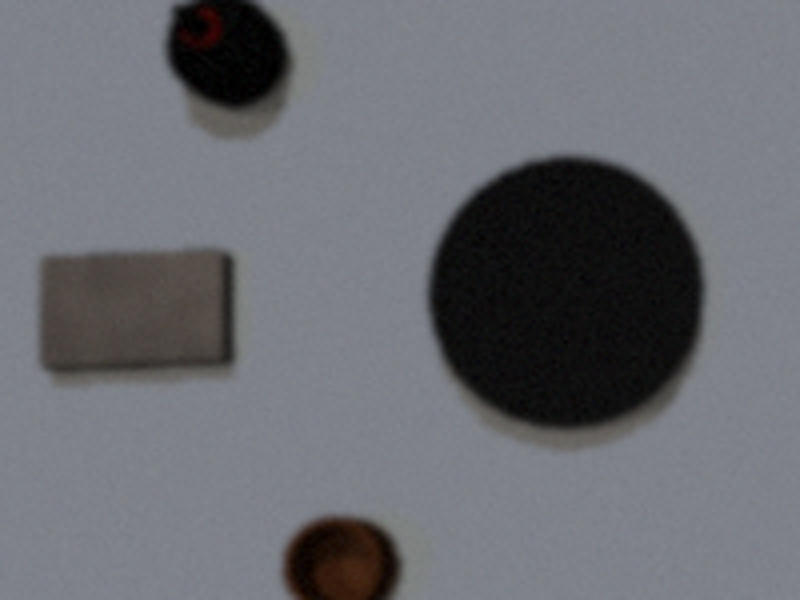

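View pics/cropR.png

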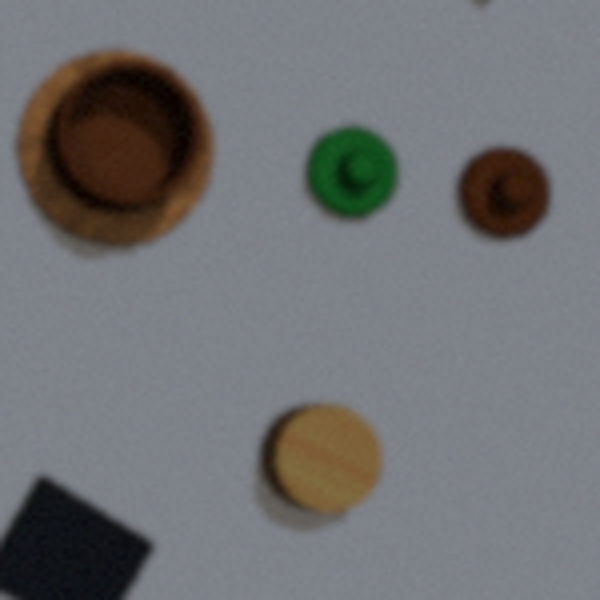

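```bash
cat > ov.py <<'E'
from h import *
c=np.load("pics/c0.npy",allow_pickle=True).item();t,s=c["top"],c["side"]
sx,sy=back(t,123,242.4,.025);print("slab",sx,sy)
yaw=np.pi/2+.03
S=[(box(sx,sy,yaw,z,.1,.062)) for z in(0,.025)]
C=lambda x,y,*zr:[circ(x,y,z,r) for z,r in zr]
L=S+C(.5312,.180,(.032,.075),(0,.075))+C(.3735,-.3012,(0,.029),(.04,.029))+C(.379,.2893,(0,.026),(.056,.026),(.056,.0215))\
 +C(.5205,-.4097,(.006,.026),(.013,.026),(.0235,.0105))+C(.427,-.002,(.006,.039),(.013,.039),(.0235,.0105))\
 +C(.5429,-.1935,(.01,.055),(.072,.039),(.072,.034))
def tile(cam,*P):
    o=[]
    for x0,y0 in P:
        im=crop(cam,x0,y0,64,56,6)[:, :384]
        for p in L: draw(im,cam,p,x0,y0,6)
        o.append(cv2.resize(im,(266,290)) if 0 else im)
    return o
def wh(cam,P,w,s): 
    o=[]
    for x0,y0 in P:
        im=crop(cam,x0,y0,w,w,s)
        for p in L: draw(im,cam,p,x0,y0,s)
        o.append(im)
    return np.vstack([np.hstack(o[:3]),np.hstack(o[3:])])
q=lambda cam,x,y,z,w:tuple(np.maximum(proj(cam,[x,y,z])[0].astype(int)-w//2,0))
K=[(sx,sy,.02),(.379,.289,.03),(.3735,-.301,.02),(.5205,-.41,.01),(.427,-.002,.01),(.543,-.1935,.04)]
cv2.imwrite("pics/ovt.png",wh(t,[q(t,*k,60) for k in K],60,4.4))
K[0]=(.531,.18,.03)
cv2.imwrite("pics/ovs.png",wh(s,[q(s,*k,66) for k in K],66,4))
E
python3 ov.py
```

```text
slab 0.5138774294127526 0.4110870460548454
```

View pics/ovt.png

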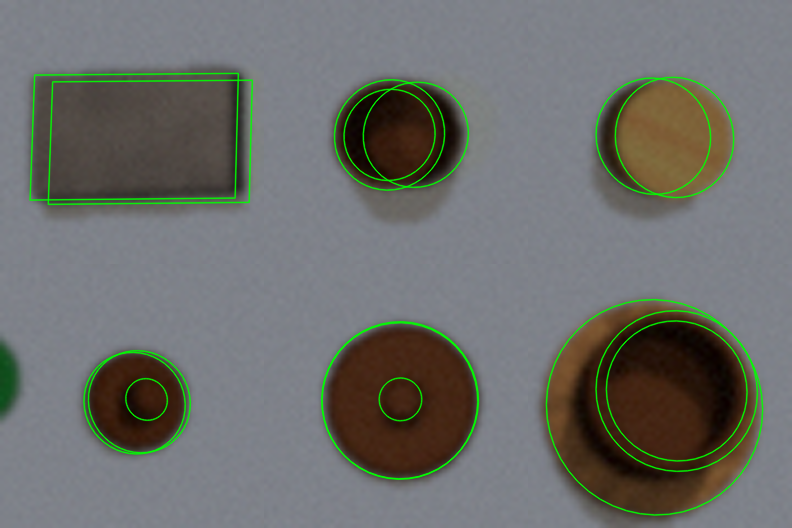

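View pics/ovs.png

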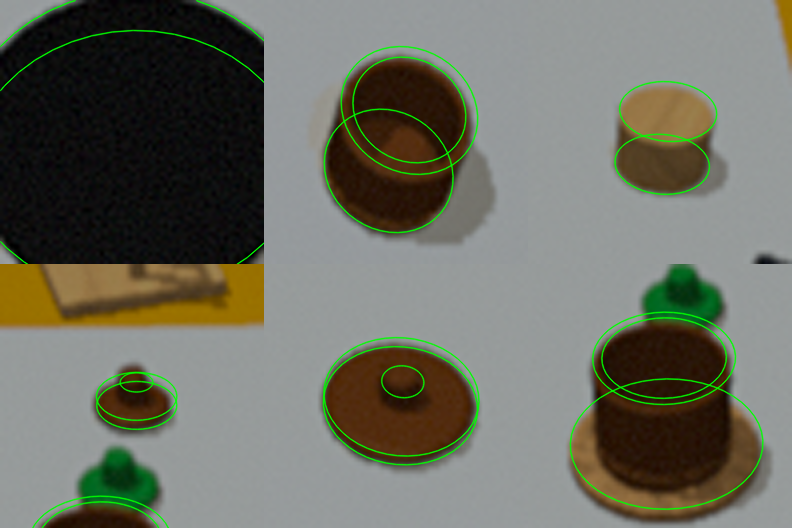

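```bash
cat > fit2.py <<'E'
from h import *
c=np.load("pics/c0.npy",allow_pickle=True).item();t,s=c["top"],c["side"]
O=dict(tt=(.53,.178,[(0,.075),(.032,.075)]),plinth=(.3735,-.3012,[(0,.029),(.04,.029)]),sjar=(.379,.289,[(0,.026),(.056,.026)]),
 slid=(.5205,-.4097,[(.006,.026),(.013,.026)]),wlid=(.427,-.002,[(.006,.039),(.013,.039)]),cork=(.5429,-.192,[(0,.055),(.01,.055)]))
for k,(x,y,r) in O.items():
    for n in c:
        I=c[n]["img"];hsv=cv2.cvtColor(I,cv2.COLOR_RGB2HSV);b=cv2.GaussianBlur(I,(0,0),.8).astype(float)
        m=(hsv[...,2]<60 if k=="tt" else ((b[...,0]-b[...,2])>8)).astype(np.uint8)
        m=cv2.morphologyEx(m,cv2.MORPH_OPEN,np.ones((3,3)))
        u=proj(c[n],[x,y,r[-1][0]])[0].astype(int);_,l=cv2.connectedComponents(m);m=(l==l[u[1],u[0]]).astype(np.uint8)
        ct,_=cv2.findContours(m,cv2.RETR_EXTERNAL,cv2.CHAIN_APPROX_NONE);cv2.drawContours(m,ct,-1,1,-1)
        if k in("slid","wlid"): m=cv2.morphologyEx(m,cv2.MORPH_OPEN,cv2.getStructuringElement(2,(7,7)))
        p,f=fit(c[n],m.astype(float),r,x,y);print(k,n,np.round(p,4),round(f),m.sum())
def win(cam,x,y,z,w,s,L=[]):
    x0,y0=proj(cam,[x,y,z])[0].astype(int)-w//2;im=crop(cam,x0,y0,w,w,s)
    im=np.clip(im*1.6,0,255).astype(np.uint8)
    print(x0,y0)
    for p in L: draw(im,cam,p,x0,y0,s)
    return im
T=[circ(.529,.177,.032,.075)]
cv2.imwrite("pics/z.png",np.vstack([np.hstack([win(t,.543,-.19,.06,72,5.5),win(s,.543,-.19,.05,72,5.5)]),
  cv2.resize(np.hstack([win(t,.53,.178,.03,96,3,T),win(s,.53,.178,.03,96,3,T)]),(792,396))]).astype(np.uint8)[:,:])
E
python3 fit2.py; python3 -c "
import cv2;im=cv2.imread('pics/z.png');print(im.shape);cv2.imwrite('pics/z.png',im[:,:800] if im.shape[0]<=600 else cv2.resize(im,None,fx=600/im.shape[0],fy=600/im.shape[0]))"
```

```text
tt top [0.5288 0.1771] 229 3604
tt side [0.5308 0.1809] 504 5237
plinth top [ 0.3711 -0.3028] 63 719
plinth side [ 0.374  -0.2993] 27 622
sjar top [0.3776 0.291 ] 47 613
sjar side [0.3807 0.2927] 138 1403
slid top [ 0.5208 -0.4093] 45 407
slid side [ 0.523  -0.4064] 34 241
wlid top [ 0.4257 -0.0032] 39 973
wlid side [0.4284 0.001 ] 56 945
cork top [ 0.5418 -0.1925] 56 1980
cork side [ 0.5437 -0.1918] 535 1908
365 196
266 137
182 188
262 274
(792, 792, 3)
```

View pics/z.png

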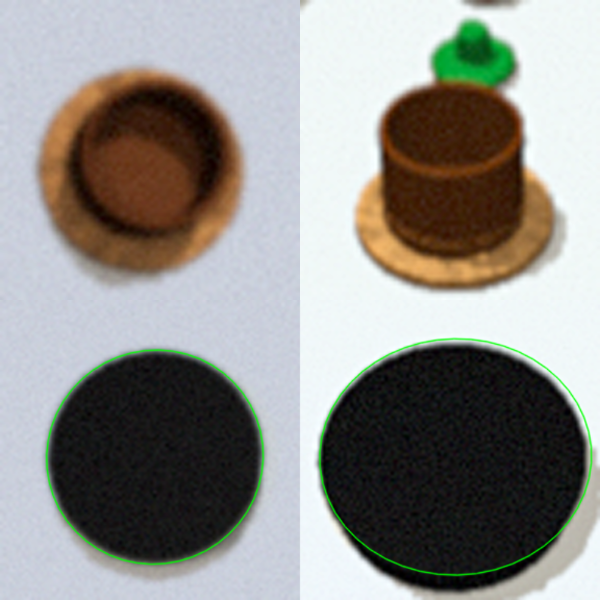

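```bash
cat >> h.py <<'E'
PI=np.pi
def tilt(yaw): return [PI,0,yaw]
def bestyaw(x,y,z,yaw):
    q=[(inverse_kinematics([x,y,z],tilt(w)),w) for w in((yaw+PI/2)%(2*PI)-PI/2-k*PI for k in(0,1,-1))]
    return min((abs(a[5]),w) for a,w in q if a is not None)[1]
def go(x,y,z,yaw):
    w=bestyaw(x,y,z,yaw);move_ptp([x,y,z],tilt(w));return w
def gap(): s=sense();return round(s["finger_gap"]*88,1),round(float(s["grip_force"]),1),np.round(s["ee_pos"],4).tolist(),round(s["time"],1)
def pick(x,y,z,yaw,up=.25,near=.07):
    go(x,y,z+near,yaw);move_straight([x,y,z]);clamp();print("grip",gap());move_straight([x,y,up],v=.25);print("held",gap()[:2])
def place(x,y,z,yaw,up=.25,near=.05,guard=6):
    go(x,y,max(z+near,.0),yaw);move_straight([x,y,z+.006])
    h=move_straight([x,y,z-.004],v=.02,guard=guard);print("touch",h,gap());p=sense()["ee_pos"]
    gripper_open();move_straight([x,y,up],v=.25);return p
E
python3 - <<'E'
from h import *
T=sense()["time"]
pick(.515,.4125,.019,PI/2+.03,near=.1)
go(.530,.179,.2,PI/2)
place(.530,.179,.052,PI/2)
print(sense()["time"]-T)
E
```

```text
grip (61.8, 29.8, [0.516, 0.4129, 0.0201], 3.2)
held (62.0, 29.8)
touch True (61.5, 29.9, [0.5311, 0.1793, 0.0519], 6.5)
7.858299999999999
```

```bash
cat >> h.py <<'E'
def pick2(x,y,z,yaw,up=.25,near=.07):
    w=go(x,y,z+near,yaw);move_straight([x,y,z]);clamp();print("grip1",gap());gripper_open()
    qs=[(abs(a[5]),w+d) for d in(PI/2,-PI/2) for a in[inverse_kinematics([x,y,z],tilt(w+d))] if a is not None]
    v=min(qs)[1];move_straight([x,y,z],rot=tilt(v)) if 0 else move_ptp([x,y,z],tilt(v))
    clamp();print("grip2",gap());move_straight([x,y,up],v=.25);print("held",gap()[:2]);return v
E
python3 - <<'E'
from h import *
go(.3726,-.301,.2,0)
c={n:read_camera(n) for n in("top","side")};np.save("pics/c1.npy",c,allow_pickle=True)
L=[box(.5311,.179,PI/2,.057,.1,.062),circ(.530,.179,.032,.075)]
o=[]
for n in c:
    x0,y0=proj(c[n],[.53,.179,.05])[0].astype(int)-50;im=crop(c[n],x0,y0,100,100,4)
    im=np.clip(im*1.6,0,255).astype(np.uint8)
    for p in L: draw(im,c[n],p,x0,y0,4)
    o.append(im)
cv2.imwrite("pics/s1.png",np.hstack(o))
v=pick2(.3726,-.301,.024,0);print(v,sense()["time"])
E
```

```text
grip1 (57.2, 30.0, [0.3729, -0.3013, 0.0245], 11.7)
grip2 (56.7, 30.0, [0.3727, -0.301, 0.024], 14.3)
held (57.0, 30.0)
1.5707963267948966 15.3333
```

View pics/s1.png

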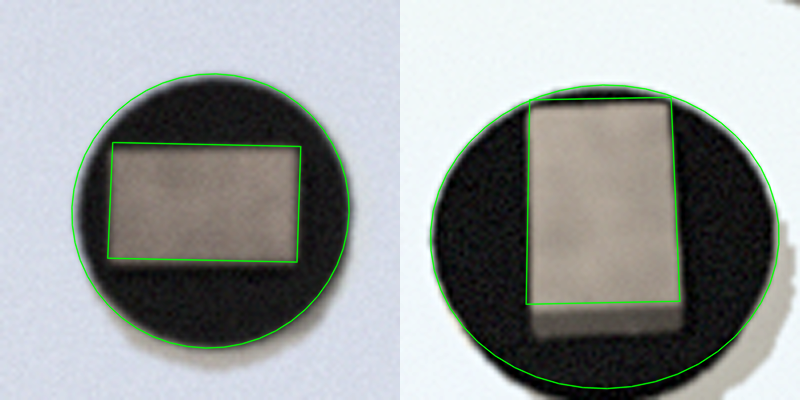

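```bash
python3 - <<'E'
from h import *
go(.530,.179,.25,PI/2)
place(.5305,.179,.081,PI/2)
go(.379,.2918,.2,0)
pick2(.379,.2918,.035,0);print(sense()["time"])
c={n:read_camera(n) for n in("top","side")};np.save("pics/c2.npy",c,allow_pickle=True)
go(.530,.179,.27,0)
place(.5305,.179,.097+.035,0,up=.3)
go(.5,-.1,.3,0)
c={n:read_camera(n) for n in("top","side")};np.save("pics/c3.npy",c,allow_pickle=True)
L=[circ(.5305,.179,.032,.075),circ(.5305,.179,.097,.029),circ(.5305,.179,.153,.026)]
o=[]
for n in c:
    x0,y0=proj(c[n],[.53,.179,.07])[0].astype(int)-50;im=crop(c[n],x0,y0,100,100,4)
    im=np.clip(im*1.6,0,255).astype(np.uint8)
    for p in L: draw(im,c[n],p,x0,y0,4)
    o.append(im)
cv2.imwrite("pics/s2.png",np.hstack(o));print(sense()["time"])
E
```

```text
touch True (57.3, 30.0, [0.5315, 0.1793, 0.0809], 18.6)
grip1 (51.3, 30.0, [0.3791, 0.2918, 0.0353], 22.9)
grip2 (51.4, 30.0, [0.379, 0.2918, 0.035], 25.6)
held (51.1, 30.0)
26.6417
touch True (51.9, 30.0, [0.5316, 0.1793, 0.132], 29.7)
33.55
```

View pics/s2.png

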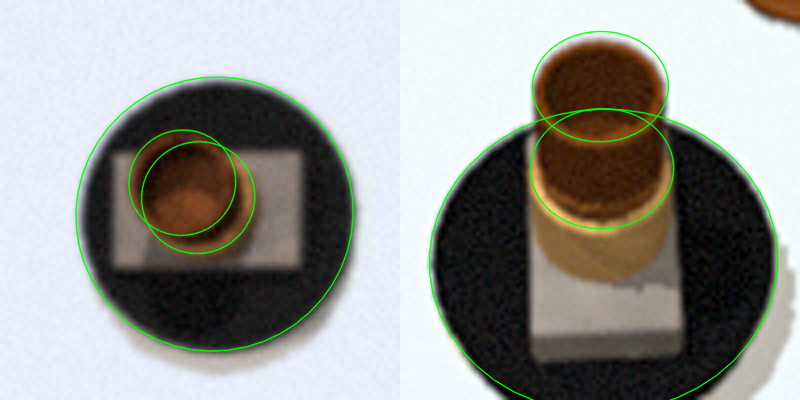

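```bash
python3 - <<'E'
from h import *
pick2(.5219,-.4078,.029,0)
go(.5305,.179,.28,0)
move_straight([.5305,.179,.186])
h=move_straight([.5305,.179,.172],v=.02,guard=5);print(h,gap())
c=np.load("pics/c3.npy",allow_pickle=True).item()
c0=np.load("pics/c0.npy",allow_pickle=True).item()
for n in c:
    b=cv2.GaussianBlur(c[n]["img"],(0,0),.8).astype(float);m=cv2.morphologyEx(((b[...,0]-b[...,2])>14).astype(np.uint8),cv2.MORPH_OPEN,np.ones((3,3)))
    u=proj(c[n],[.5316,.1793,.12])[0].astype(int);_,l=cv2.connectedComponents(m);m=(l==l[u[1],u[0]]).astype(float)
    ct,_=cv2.findContours(m.astype(np.uint8),cv2.RETR_EXTERNAL,cv2.CHAIN_APPROX_NONE);m=cv2.drawContours(m.astype(np.uint8),ct,-1,1,-1).astype(float)
    p,f=fit(c[n],m,[(.057,.029),(.097,.029),(.153,.026)],.5316,.1793);print(n,p,f,m.sum())
for n,u,v in(("top",401.8,234.1),("side",302.1,168.2)):
    print(n,back(c0[n],u,v,.072)); P=proj(c0[n],circ(.5425,-.191,.072,.039));print(P.min(0),P.max(0))
E
```

```text
grip1 (19.8, 30.0, [0.5218, -0.4078, 0.0289], 36.6)
grip2 (19.7, 30.0, [0.5219, -0.4078, 0.029], 40.1)
held (20.3, 30.0)
True (19.6, 30.0, [0.5308, 0.1791, 0.176], 44.6)
top [0.52917313 0.18077319] 89.88627450980393 917.0
side [0.53146637 0.18307779] 74.96862745098039 1960.0
top [ 0.53870205 -0.18838027]
[384.67815496 214.17332775] [421.35414159 250.67359143]
side [ 0.54360371 -0.18170254]
[284.71620199 154.13843901] [320.46906512 177.28503808]
```

```bash
python3 - <<'E'
from h import *
gripper_open();move_straight([.5305,.179,.28],v=.25)
go(.427,-.001,.2,0);c=None
pick2(.427,-.001,.029,0)
go(.5425,-.190,.16,0);move_straight([.5425,-.190,.111],v=.1)
print(gap())
c={n:read_camera(n) for n in("top","side")};np.save("pics/c4.npy",c,allow_pickle=True)
w=c["side"];e=sense()["ee_pos"];x0,y0=266,125
im=np.clip(crop(w,x0,y0,80,80,7.)*1.6,0,255).astype(np.uint8)
z=e[2]-.029
draw(im,w,circ(e[0],e[1],z+.013,.039),x0,y0,7)
draw(im,w,circ(e[0],e[1],.072,.039),x0,y0,7,(255,255,0));draw(im,w,circ(e[0],e[1],.01,.039),x0,y0,7,(255,255,0))
cv2.imwrite("pics/s4.png",im)
t=c["top"];im=np.clip(crop(t,120,110,370,240,2.1)*1.5,0,255).astype(np.uint8);cv2.imwrite("pics/t4.png",im)
E
```

```text
grip1 (20.1, 30.0, [0.4269, -0.001, 0.0289], 50.7)
grip2 (20.1, 30.0, [0.427, -0.001, 0.029], 54.3)
held (19.7, 30.0)
(19.9, 30.0, [0.5426, -0.1898, 0.1112], 57.1)
```

View pics/s4.png

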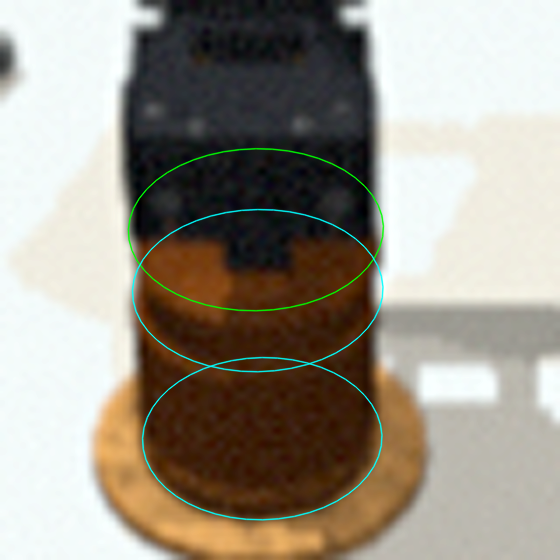

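View pics/t4.png

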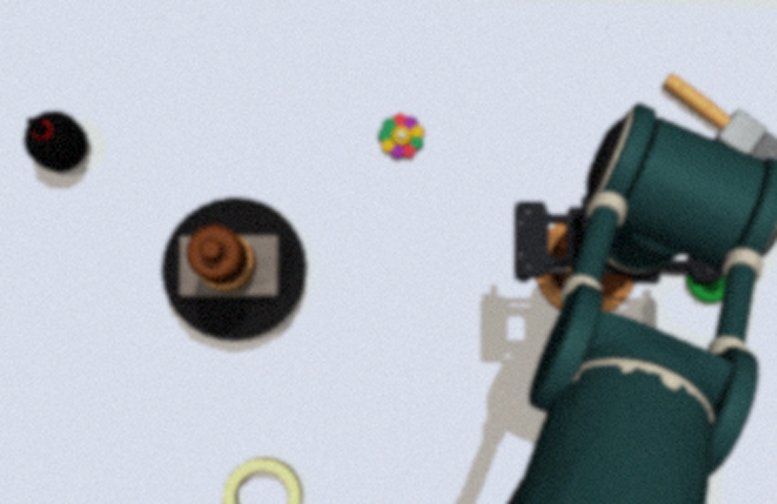

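```bash
python3 - <<'E'
from h import *
c0=np.load("pics/c0.npy",allow_pickle=True).item();c4=np.load("pics/c4.npy",allow_pickle=True).item()
a=c4["side"];x0,y0=278,148
def mk(c,L):
    im=np.clip(crop(c,x0,y0,48,64,8).astype(float)*2.6,0,255).astype(np.uint8)
    for z,r in L: draw(im,c,circ(.5426,-.1898+.0039,z,r),x0,y0,8)
    return im
cv2.imwrite("pics/p.png",np.hstack([mk(c0["side"],[(.072,.039),(.01,.039)]),mk(a,[(.0952,.039),(.0882,.039)])]))
for n,c in(("c0",c0["side"]),("c4",a)):
    I=c["img"].astype(int)
    print(n,"col",[(v,*I[v,299:306].mean(0).round().astype(int)[[0,2]].tolist()) for v in range(164,206)])
E
```

```text
c0 col [(164, 39, 5), (165, 41, 6), (166, 38, 5), (167, 40, 5), (168, 40, 7), (169, 41, 7), (170, 40, 6), (171, 39, 6), (172, 39, 3), (173, 40, 7), (174, 39, 4), (175, 40, 7), (176, 50, 9), (177, 65, 9), (178, 72, 12), (179, 57, 9), (180, 42, 5), (181, 39, 4), (182, 39, 6), (183, 40, 5), (184, 40, 7), (185, 39, 4), (186, 40, 6), (187, 40, 5), (188, 39, 5), (189, 40, 7), (190, 38, 2), (191, 40, 8), (192, 40, 7), (193, 38, 5), (194, 44, 10), (195, 55, 11), (196, 53, 11), (197, 41, 4), (198, 47, 12), (199, 89, 35), (200, 122, 52), (201, 131, 57), (202, 132, 57), (203, 130, 55), (204, 103, 41), (205, 73, 27)]
c4 col [(164, 48, 8), (165, 55, 7), (166, 56, 10), (167, 53, 10), (168, 48, 7), (169, 47, 6), (170, 49, 12), (171, 44, 8), (172, 37, 4), (173, 37, 5), (174, 37, 4), (175, 37, 6), (176, 42, 9), (177, 43, 5), (178, 45, 7), (179, 40, 4), (180, 37, 5), (181, 38, 8), (182, 38, 5), (183, 37, 5), (184, 38, 7), (185, 38, 7), (186, 37, 6), (187, 38, 5), (188, 35, 1), (189, 38, 8), (190, 38, 5), (191, 38, 6), (192, 36, 4), (193, 37, 6), (194, 40, 6), (195, 51, 11), (196, 52, 11), (197, 39, 6), (198, 44, 11), (199, 84, 33), (200, 122, 52), (201, 133, 58), (202, 134, 58), (203, 132, 57), (204, 104, 41), (205, 74, 28)]
```

View pics/p.png

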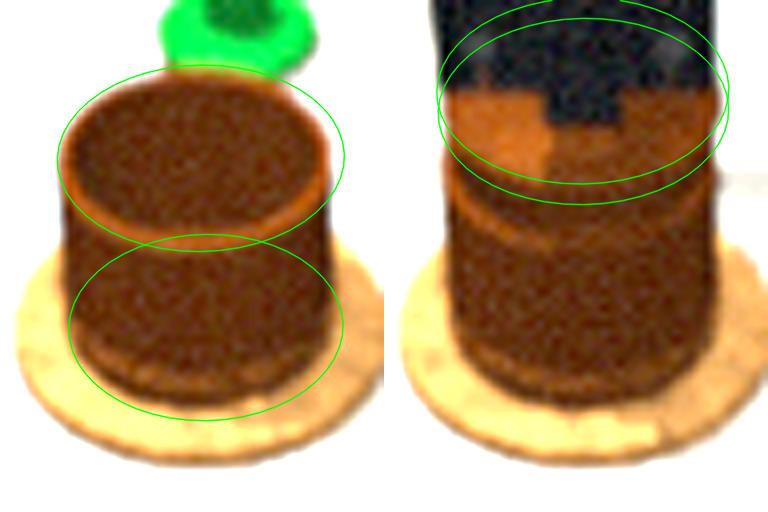

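```bash
python3 - <<'E'
from h import *
c0=np.load("pics/c0.npy",allow_pickle=True).item();c4=np.load("pics/c4.npy",allow_pickle=True).item()
s=c0["side"];t=c0["top"]
print("cork front top",back(s,302.5,203.8,.01)-[0,.055]); print("rim",back(s,302.5,179.4,.072)-[0,.039])
print("lid",back(s,302.5,168.7,.0952)-[0,.039],back(s,302.5,171.7,.0882)-[0,.039])
I=s["img"].astype(int)
print("side rim back",[(v,*I[v,298:304].mean(0).round().astype(int).tolist()) for v in range(150,162)])
print("side row 188",[(u,I[186:190,u,2].mean().round()) for u in [*range(280,292),*range(312,326)]])
a=c4["side"]["img"].astype(int)
print("lid row 163",[(u,a[161:163,u,2].mean().round()) for u in [*range(280,292),*range(312,326)]])
I=t["img"].astype(int)
print("top row 234 R",[(u,int(I[231:238,u,0].mean()),int(I[231:238,u,2].mean())) for u in [*range(372,392),*range(410,428)]])
print("top col 401 R",[(v,int(I[v,398:405,0].mean()),int(I[v,398:405,2].mean())) for v in [*range(209,224),*range(245,266)]])
E
```

```text
cork front top [ 0.54422135 -0.19000207]
rim [ 0.54276832 -0.18426016]
lid [ 0.54222166 -0.19146323] [ 0.54238588 -0.19011492]
side rim back [(150, 9, 100, 34), (151, 6, 102, 34), (152, 6, 104, 35), (153, 7, 103, 36), (154, 12, 102, 39), (155, 40, 96, 40), (156, 68, 72, 30), (157, 67, 43, 18), (158, 50, 24, 8), (159, 40, 19, 6), (160, 40, 20, 6), (161, 40, 20, 6)]
side row 188 [(280, np.float64(65.0)), (281, np.float64(57.0)), (282, np.float64(58.0)), (283, np.float64(61.0)), (284, np.float64(62.0)), (285, np.float64(50.0)), (286, np.float64(24.0)), (287, np.float64(10.0)), (288, np.float64(6.0)), (289, np.float64(4.0)), (290, np.float64(4.0)), (291, np.float64(3.0)), (312, np.float64(8.0)), (313, np.float64(5.0)), (314, np.float64(6.0)), (315, np.float64(6.0)), (316, np.float64(7.0)), (317, np.float64(6.0)), (318, np.float64(8.0)), (319, np.float64(21.0)), (320, np.float64(34.0)), (321, np.float64(38.0)), (322, np.float64(40.0)), (323, np.float64(40.0)), (324, np.float64(39.0)), (325, np.float64(36.0))]
lid row 163 [(280, np.float64(142.0)), (281, np.float64(142.0)), (282, np.float6
[... 1040 characters left out ...]
, 16), (420, 74, 26), (421, 90, 41), (422, 104, 68), (423, 115, 102), (424, 122, 126), (425, 126, 136), (426, 126, 136), (427, 126, 137)]
top col 401 R [(209, 126, 137), (210, 124, 134), (211, 121, 127), (212, 118, 105), (213, 116, 74), (214, 102, 46), (215, 79, 27), (216, 56, 16), (217, 34, 7), (218, 19, 4), (219, 14, 2), (220, 17, 1), (221, 25, 4), (222, 32, 9), (223, 35, 8), (245, 67, 18), (246, 66, 18), (247, 63, 16), (248, 61, 15), (249, 57, 14), (250, 45, 10), (251, 31, 9), (252, 34, 10), (253, 50, 18), (254, 62, 22), (255, 66, 24), (256, 71, 27), (257, 73, 28), (258, 75, 29), (259, 75, 31), (260, 74, 42), (261, 82, 68), (262, 99, 95), (263, 112, 114), (264, 121, 130), (265, 125, 135)]
```

```bash
python3 - <<'E'
from h import *
move_straight([.5437,-.1893,.106],v=.03)
h=move_straight([.5437,-.1893,.092],v=.015,guard=4);s=sense();print(h,gap(),s["force"],s["wrist_torque"])
E
```

```text
True (19.9, 30.0, [0.5436, -0.1893, 0.095], 58.2) [-0.30387037  0.05922204  3.78062978] [0.04277233 0.20711094 0.03413703]
```

```bash
python3 - <<'E'
from h import *
gripper_open();move_straight([.5437,-.1893,.25],v=.2)
go(.3,.45,.3,0) if inverse_kinematics([.3,.45,.3],tilt(bestyaw(.3,.45,.3,0))) is not None else None
hold(.5);o=[]
for n,(x,y,w,h) in dict(top=(180,170,260,120),side=(220,120,180,260)).items():
    c=read_camera(n);im=np.clip(crop(c,x,y,w,h,2.2)*1.5,0,255).astype(np.uint8);o.append(im)
H=max(i.shape[0] for i in o);o=[cv2.copyMakeBorder(i,0,H-i.shape[0],0,0,0) for i in o]
im=np.hstack(o);k=min(1,800/im.shape[1]);cv2.imwrite("pics/f.png",cv2.resize(im,None,fx=k,fy=k));print(sense()["time"])
E
```

```text
63.2583
```

View pics/f.png

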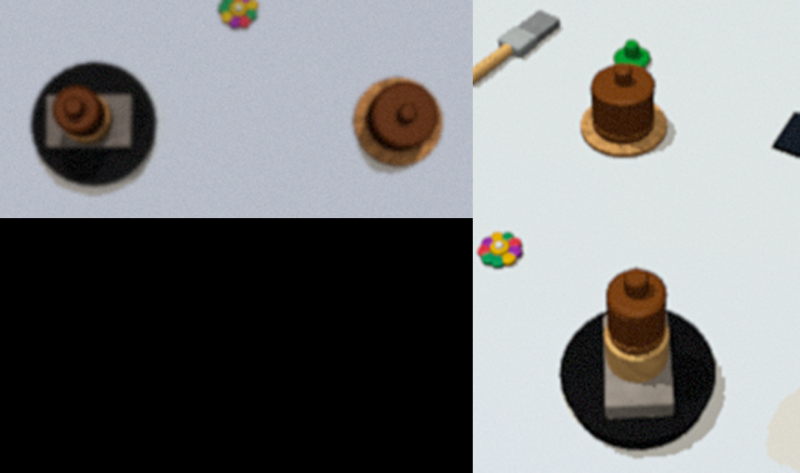

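Both lids sit level and flush with their jars. The stack is centred on the turntable, at about (637, 350) in the side view, and the wide jar is still on its cork. Handing in.

```bash
python3 -c "
from rig import *
print(sign_off())"
```

```text
the job is handed in; nothing more can be done
None
```

I handed the job in at about 63 s: slab, plinth, small jar and its lid are stacked and centred on the turntable, the wide lid is fully home on the wide jar, and I did not touch the brooch, blower, brush or green look-alike.

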